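# Present a ball specimen to the camera

### The arm

A 6-joint arm with a two-finger parallel gripper is mounted at the origin on the work surface. World frame = base frame: x ahead of the robot, y to its left, z up, the work surface at z = 0. Lengths are in m, angles in rad, forces in N, time in s.
With the tool pointing down it reaches from about 0.275 to 0.85 m from the base axis. Payload 5.2 kg.
Tool frame: the origin (TCP) lies midway between the tips of the shut fingers; the grasp point (between the pads) lies 19 mm behind it (r.hold_point_z is the distance from the TCP to the grasp point, in m); z points along the fingers, y is the direction in which the jaws open and shut (so a half turn about z gives the same grasp; the last joint's range is limited). The gripper opens to 85 mm and grips with 20 to 120 N. Pads are 22 mm wide; open, the fingers measure 114 mm over their backs; the gripper's body (76 mm by 85 mm) begins 54 mm behind the grasp point. The pads swing forward as they close: fully open they stand 13 mm farther back than shut.
Start: joints at [-0.203, 0.259, 1.535, -0, 1.348, -0.203], TCP at [0.55, 0, 0.231] pointing down, gripper open.
Joint ranges: [-3.14, 3.14], [-0.91, 2.08], [0.19, 2.58], [-1.22, 4.36], [0.22, 2.71], [-3.12, 3.12]. Speed limits (rad/s): [2.57, 2.57, 3.14, 3.14, 3.14, 3.14].

### API

Orientations are given as [roll, pitch, yaw] about the fixed x, y, z axes, in that order (R = Rz(yaw) Ry(pitch) Rx(roll)).
In Python, from rig import r gives the robot as it stands.
- The arm moves only by the tool move_arm, never from a script. Its argument "steps" is a list of rows, each an object with "travel": the shift along the tool's x, y, z in m, a list of three; "spin": the turn about the tool's z in degrees; "fingers": the opening, from -1 (shut) to 1 (fully open). In form: [{"travel": [x, y, z], "spin": spin, "fingers": fingers}, ...]. A call has 1 to 5 rows; each row shifts and turns the pose as measured when the row begins, along the tool's axes as they then stand; what a row does not reach is not made up. A row lasts 1/8 s, in which the tool goes at most 62.5 mm and 10.7 degrees, less where a joint would pass 70% of its speed; a pose out of reach is approached as far as the arm can. A call is refused whole if a number of a shift passes 0.0625 or a number of a turn 10.7, either way. A call with a gripper value outside its range is refused whole. The fingers move at their own pace and stop on an object; "force" is the grip in N (left out, the last holds). Time passes only in rows, so rows that do not move let the fingers close. It gives the time, the measured TCP pose, the force and the opening at its end, in the units of the state.
- r.get_state(): the state, without advancing time (a new reading comes with each control period).
- r.capture(name): name is "scene" or "side" or "wrist"; returns (picture, depth): 420x560x3 uint8, red, green, blue; 420x560 float32, m along the optical axis (not along the pixel's ray), 0 where there is no reading.
- r.camera_model(name): a dict with "fx", "fy", "cx", "cy" (pixels), "T" (4x4, takes a point from camera to world coordinates); the wrist camera has in their place "mount" (4x4, takes a point from camera to tool coordinates, whose origin is the TCP and whose axes are the flange's). Camera axes: x right, y down, z forward; pixel columns grow to the right and rows downward; lengths in m; the calibration is good to about 2 mm. A picture is of the moment at which its call begins: read the wrist's pose just before it. camera_model takes no time and is no camera call.
- r.finish_job(): hands the job in, once; it reports no verdict.
Trained networks look in the newest picture that a camera, given by its name, has taken for a name from the list of things; names that differ only in an ending like _2 or _b are one class to them, and where a whole thing is asked for, a point or a joint stands for the part that bears it (a point fixed in the world has none). Each returns a list of dicts, best first, with "conf" (0 to 1); they miss things now and then, are a little off and sometimes report something else, mostly with a low value. They report only what shows in the picture. A call takes as long as a camera call. They do not tell look-alikes from the thing itself.
- r.search_frame(thing, camera): "xyz" ([x, y, z] in m, in world coordinates, good to about 4 mm: the middle of the surface that is visible of it).
- r.tip_of(thing, camera): "xyz" ([x, y, z] in m, in world coordinates, good to about 4 mm: a listed point, or the origin of a listed thing).
The state is a dict: "clock": time; "joint_pos": joint angles; "qd": joint speeds; "joint_efforts": joint torques, N m; "eef_pos": TCP position; "orientation": TCP orientation; "ft_force": force on the tool from outside, world axes, zero at the start; "moment": the same for the moment, N m; "width": finger opening in m.
Only numpy, scipy, OpenCV 4.12 (cv2) and the standard library are available. Lean on these libraries where they do the work, as an engineer would, in place of code of your own. Each camera call takes 0.05 s, during which the arm holds its last target.

### The job

Draw the white specimen tray with the orange stone ball straight out by its black handle from under the rack's clear cover, lift it and carry it to the photo stand without tipping it, so that the ball stays in its pocket. Finish while holding the tray motionless and level in the air, with the ball centred above the white disc at the height of the camera's lens, and do not let go. Do not touch the ball, and leave the tray with the green ball and everything else on the table where it is.

Things in the scene. Friction and masses are not known exactly. Their poses are not given: they have to be found in the camera images.
- tray: tray to fetch: white, 125 mm long (x), 76 mm wide (y), floor 4 mm thick, lips 12 mm high, about 0.16 kg. Origin on its underside below the pocket's centre; it reaches from x = -85 (handle end) to +40 mm. z is up; at the start x points away from the robot, along the rack's x. Pocket: black ring, inner radius 16 mm, 4 mm high above the floor.
- tray_handle (a point): grip point on the tray's black handle, an upright post 24 mm long (tray x) and 14 mm wide (tray y: pinch it across this), its top 62 mm above the tray's underside. The point is on the post's axis, 65 mm from the pocket's centre towards tray -x, 45 mm above the underside. Axes as the tray's.
- tray_pocket (a point): point where the centre of the ball sits when it lies in the middle of the tray's pocket: 19 mm above the tray's underside. Axes as the tray's.
- tray_ball_center (a point): centre of the orange stone ball, 30 mm in diameter, about 38 g, loose in the tray's pocket, in which it can roll some 6 mm off centre. The axes turn as it rolls.
- rack: fixed rack, two bays side by side, a tray in each (which is where varies). Origin on the table, mid width; x away from the robot, y along the row, z up. Base plate 6 mm thick, x = -135 to +55 mm, 220 mm wide. Bays: straight channels along x at y = -60 and +60 mm, 82 mm wide, guides 12 mm high above the plate, stop at the back. Trays start with their pocket at x = -20 to +4 mm.
- cover_edge (a point): middle of the front edge of the rack's clear cover, at its underside, 55 mm above the table, rack x = -25 mm; axes as the rack's. The cover is 6 mm thick and reaches 80 mm back from here over both bays; the handles stand in front of it. A tray can be lifted only once drawn out, towards rack -x, until its far edge is clear of the cover: its pocket beyond rack x = -65 mm.
- stand: fixed photo stand. Origin on the table below the centre of the white disc; x points from the disc to the camera, z up. Black board 12 mm thick, x = -80 to +170 mm, 170 mm wide; white disc 60 mm across at the origin. The camera, 85 mm wide, stands on a post and looks along -x over the disc; its lens front is at x = +105 mm, its top 171 mm above the table.
- shot (a point): where the centre of the ball is to be held: straight above the white disc's centre, on the lens's axis, 130 mm above the table. Axes as the stand's.
- other_handle (a point): grip point on the handle of the other tray, which is alike but holds a green ball: leave it alone. Placed as on the first tray.
- other_ball_center (a point): centre of the green ball, 30 mm in diameter, in the other tray: leave it alone.
- box1_mid (a point): centre of a black specimen box, 62 x 87 x 35 mm, bystander
- box2_mid (a point): centre of another black specimen box, 62 x 87 x 35 mm, bystander
- jar1_mid (a point): centre of an amber jar with white cap, 48 mm across and 70 mm high, bystander
- jar2_mid (a point): centre of a clear jar with black cap, 48 mm across and 70 mm high, bystander
- brush_grip (a point): grip of a brush with wooden handle, 170 mm long, lying, bystander
- loupe_mid (a point): centre of a black standing loupe, 42 mm across and 36 mm high, bystander
There are look-alikes about, which are no part of the job. Leave any brown, purple or turquoise look-alike of the tray alone.

How it is judged:
On the way, in this order (a step that is already met when the one before it is completed fails the run):
1. the tray is drawn out along its bay from under the cover, not yet lifted (x of tray in the frame of rack below -0.055 m and height (world z) of tray below 0.03 m and contact force between the fingers and tray above 1 N), for 0.05 s.
2. the tray is lifted clear of the rack, held by the fingers (height (world z) of tray above 0.075 m and contact force between the fingers and tray above 1 N and contact force between tray and rack below 0.1 N), for 0.1 s.
At the end, for the whole second after the job is handed in: The fingers hold the tray in the air, still (under 20 mm/s) and level within 7 degrees, touching neither rack nor stand; the orange ball lies in its pocket (within 12 mm of its middle), and its centre is within 25 mm sideways and 25 mm in height of the point above the white disc at lens height (horizontal distance between tray_ball_center and shot below 0.025 m and z of tray_ball_center in the frame of shot between -0.025 and 0.025 m and angle between tray's own z axis and vertical below 0.12 rad and distance between tray_ball_center and tray_pocket below 0.012 m and contact force between the fingers and tray above 1 N and contact force between tray and stand below 0.1 N and contact force between tray and rack below 0.1 N and linear speed of tray below 0.02 m/s); the arm keeps its last pose, push and grip.
It fails at once if the tray is tipped more than 20 degrees (angle between tray's own z axis and vertical above 0.35 rad).
It fails at once if the orange ball leaves its pocket (distance between tray_ball_center and tray_pocket above 0.02 m).
It fails at once if the robot touches the orange ball (contact force between any of the fingers, the arm and tray_ball above 0.3 N).
It fails at once if the other tray or its ball is moved more than 15 mm (distance of any of other_handle, other_ball_center from where it was at the start of the episode above 0.015 m).
It fails at once if a bystander is moved more than 20 mm (distance of any of box1_mid, box2_mid, jar1_mid, jar2_mid, brush_grip, loupe_mid from where it was at the start of the episode above 0.02 m).
It also fails if it takes over 48 s, if anything falls off the work surface, if the arm or the gripper's body presses on something with over 40 N, if the wrist force passes 120 N, or if a joint passes its speed limit or range.

## Working session

There is one attempt and no reset: what is moved stays moved. The work goes in short steps, Python scripts to look and compute and a tool call to move; the robot and the scene stay as the last step left them, time stands still between calls to the robot, and variables do not carry over. Pictures are saved under pics/ and viewed, and the job is handed in when it is done.

Besides the shell and the picture viewer there is one more tool, called after "Call:" by a JSON object that holds its "api" and its "payload". move_arm: Moves the arm, as the interface text tells. Its arguments: {"type":"object","properties":{"steps":{"type":"array","items":{"type":"object","properties":{"travel":{"type":"array","items":{"type":"number"}},"spin":{"type":"number"},"fingers":{"type":"number"}}}},"force":{"type":"number"}},"required":["steps"]}

```bash
mkdir -p pics; python3 - <<'E'
from rig import r
import cv2,numpy as np
print(r.get_state())
for n in("scene","side","wrist"):
    p,d=r.capture(n); cv2.imwrite(f"pics/{n}0.png",p[:,:,::-1]); np.save(f"pics/{n}0.npy",d)
    print(n,r.camera_model(n))
print(r.hold_point_z)
E
```

```text
{'clock': 0.0, 'joint_pos': array([-2.02809423e-01,  2.59377492e-01,  1.53610399e+00,  2.06237541e-05,
        1.34798328e+00, -2.02818082e-01]), 'qd': array([ 7.57487197e-04, -1.24135683e-03, -6.83868214e-04, -5.53532927e-04,
        8.57992950e-06,  6.19820659e-04]), 'joint_efforts': array([ 1.06436883e-04, -4.46029150e+01, -2.90570551e+01, -7.42485804e-05,
        1.18754001e-02, -2.51378208e-05]), 'eef_pos': array([5.49470140e-01, 1.34526723e-04, 2.30447734e-01]), 'orientation': array([-3.13976297e+00, -3.96792324e-04,  1.57080005e+00]), 'ft_force': array([ 0.08361592, -0.86921158, -0.31384044]), 'moment': array([-0.00159182,  0.01956819, -0.01318922]), 'width': 0.08542463536901322}
scene {'fx': 433.7701379290934, 'fy': 433.7701379290934, 'cx': 277.8266808717501, 'cy': 200.80001083740825, 'T': array([[-0.56921137,  0.71228485, -0.41066862,  1.19367057],
       [ 0.82217796,  0.49595139, -0.27938435,  0.40918185],
       [ 0.00467043, -0.49667143, -0.86792608,  1.41694203],
       [ 0.        ,  0.        ,  0.        ,  1.        ]])}
side {'fx': 415.14380442590317, 'fy': 415.14380442590317, 'cx': 282.38736635352006, 'cy': 207.97288206196546, 'T': array([[ 0.9531014 , -0.20943758,  0.21848026,  0.31431336],
       [-0.3021563 , -0.6997416 ,  0.64735096, -0.735729  ],
       [ 0.01730011, -0.68300629, -0.73020758,  0.90851374],
       [ 0.        ,  0.        ,  0.        ,  1.        ]])}
wrist {'fx': 308.9232822077206, 'fy': 308.9232822077206, 'cx': 279.4696079124533, 'cy': 210.04611826037805, 'mount': array([[ 1.02822513e-03, -9.56729710e-01, -2.90976296e-01,
         7.51285559e-02],
       [ 9.99999390e-01,  8.66063140e-04,  6.86090826e-04,
        -1.27651493e-03],
       [-4.04399632e-04, -2.90976824e-01,  9.56730016e-01,
        -1.42063589e-01],
       [ 0.00000000e+00,  0.00000000e+00,  0.00000000e+00,
         1.00000000e+00]])}
0.0187
```

View pics/scene0.png

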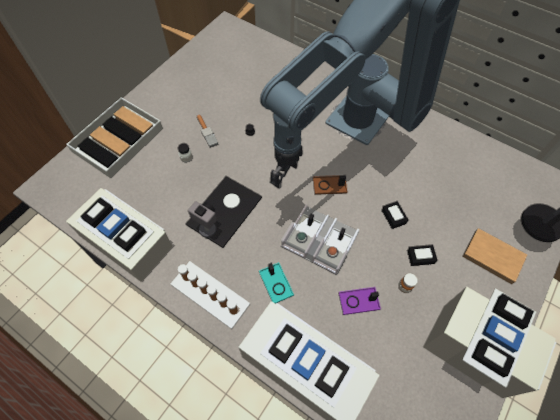

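View pics/side0.png

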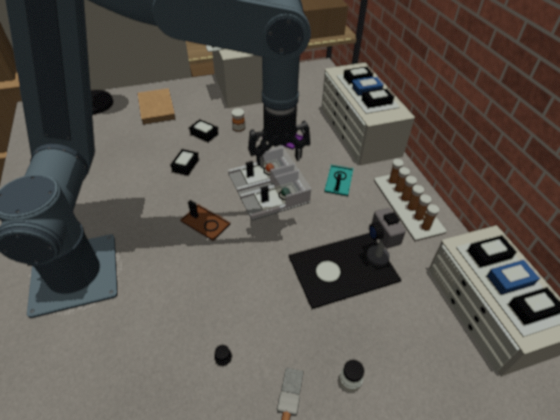

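View pics/wrist0.png

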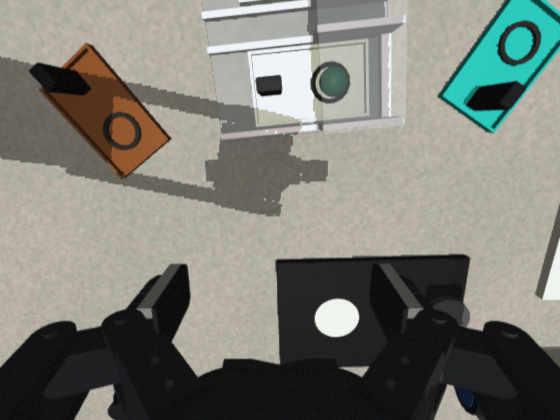

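The scene view shows these candidates:
- White tray with orange ball at about (333,250), handle about (342,233).
- White tray with green ball at about (302,237), handle about (310,218). This is the other tray.
- Look-alikes: brown (330,185), turquoise (276,283) and purple (360,301).

I choose the orange one in the rack and check it in a crop.

```bash
python3 - <<'E'
from rig import r
import cv2,numpy as np
for cam in("scene","side"):
    for t in ("tray_handle","tray_pocket","tray_ball_center","rack","cover_edge","stand","shot","other_handle","other_ball_center","box1_mid","jar1_mid"):
        for d in r.tip_of(t,cam)[:4]: print(cam,t,np.round(d["xyz"],3),round(d["conf"],2))
a=cv2.imread("pics/scene0.png")[190:290,270:380]; b=cv2.imread("pics/side0.png")[130:230,210:320]
cv2.imwrite("pics/crop0.png",cv2.resize(np.vstack([a]),None,fx=5,fy=5,interpolation=cv2.INTER_CUBIC))
cv2.imwrite("pics/crop1.png",cv2.resize(b,None,fx=5,fy=5,interpolation=cv2.INTER_CUBIC))
print(r.get_state()["clock"])
E
```

```text
scene tray_handle [0.328 0.11  0.045] 0.97
scene tray_handle [0.766 0.097 0.045] 0.8
scene tray_handle [ 0.32  -0.33   0.018] 0.65
scene tray_handle [0.654 0.426 0.046] 0.55
scene tray_pocket [0.588 0.23  0.025] 0.8
scene tray_pocket [0.366 0.059 0.018] 0.79
scene tray_pocket [0.34  0.344 0.014] 0.65
scene tray_pocket [0.801 0.151 0.02 ] 0.57
scene rack [ 0.608  0.169 -0.003] 0.78
scene cover_edge [0.583 0.168 0.052] 0.57
scene stand [ 0.627 -0.185  0.   ] 0.6
scene stand [0.522 0.221 0.052] 0.5
scene shot [ 0.624 -0.188  0.131] 0.78
scene other_handle [0.539 0.105 0.053] 0.57
scene box1_mid [ 0.624 -0.188  0.13 ] 0.68
scene jar1_mid [0.551 0.493 0.035] 0.82
scene jar1_mid [0.424 0.49  0.016] 0.34
side tray_handle [0.329 0.106 0.045] 0.97
side tray_handle [0.77  0.092 0.046] 0.68
side tray_pocket [0.802 0.15  0.021] 0.91
side tray_pocket [0.592 0.232 0.028] 0.83
side tray_pocket [0.699 0.373 0.017] 0.65
side tray_pocket [0.542 0.107 0.052] 0.62
side tray_ball_center [0.589 0.231 0.024] 0.48
side rack [0.607 0.171 0.003] 0.78
side cover_edge [0.583 0.168 0.057] 0.82
side stand [ 0.623 -0.19  -0.001] 0.72
side shot [ 0.627 -0.19   0.132] 0.69
side other_handle [0.54  0.105 0.05 ] 0.9
side other_ball_center [0.602 0.106 0.026] 0.39
side box1_mid [0.426 0.492 0.019] 0.86
side jar1_mid [0.552 0.499 0.029] 0.58
1.25
```

View pics/crop0.png

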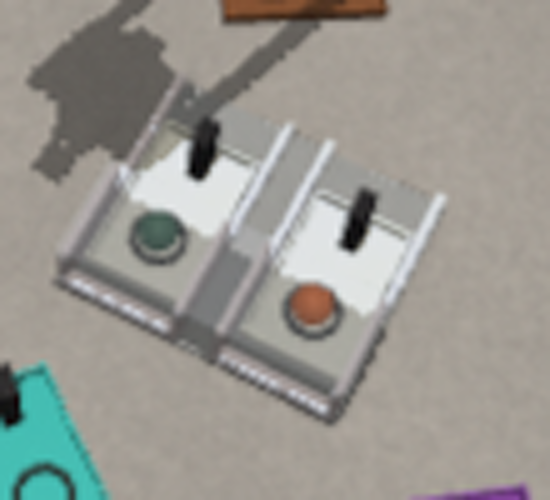

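View pics/crop1.png

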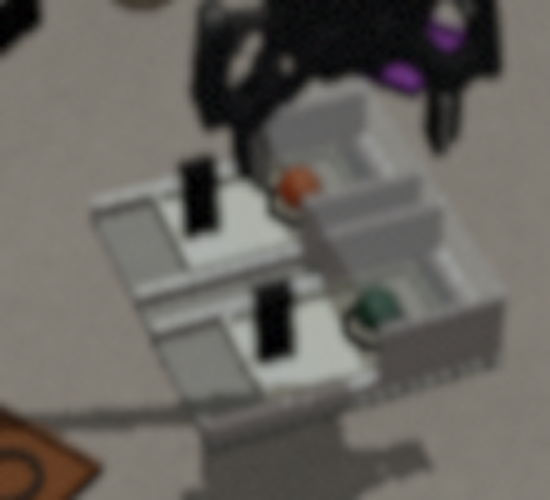

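The crops show that the white tray with the orange ball is in the +y bay. Its black handle stands in front of the cover at about (0.522, 0.222), and the green one is in the −y bay. I'll spin about 85° so the jaws lie along the rack's y, then move over the handle and look with the wrist camera.

Call:
{"api": "move_arm", "payload": {"steps": [{"travel": [0, 0, 0], "spin": 10.7, "fingers": 1}, {"travel": [0, 0, 0], "spin": 10.7, "fingers": 1}, {"travel": [0, 0, 0], "spin": 10.7, "fingers": 1}, {"travel": [0, 0, 0], "spin": 10.7, "fingers": 1}, {"travel": [0, 0, 0], "spin": 10.7, "fingers": 1}]}}

```text
clock: 1.88
eef_pos: [0.55, 0.0, 0.2313]
orientation: [-3.142, 0.0, 0.628]
ft_force: [-0.5, -0.8, -0.4]
width: 0.0852
```

Call:
{"api": "move_arm", "payload": {"steps": [{"travel": [0, 0, 0], "spin": 10.7, "fingers": 1}, {"travel": [0, 0, 0], "spin": 10.7, "fingers": 1}, {"travel": [0, 0, 0], "spin": 10.6, "fingers": 1}]}}

```text
clock: 2.25
eef_pos: [0.55, 0.0, 0.2313]
orientation: [-3.142, 0.0, 0.065]
ft_force: [-0.4, 0.4, -1.0]
width: 0.0851
```

Call:
{"api": "move_arm", "payload": {"steps": [{"travel": [-0.004, -0.056, 0], "spin": 0, "fingers": 1}, {"travel": [-0.004, -0.056, 0], "spin": 0, "fingers": 1}, {"travel": [-0.004, -0.056, 0], "spin": 0, "fingers": 1}, {"travel": [-0.004, -0.056, 0], "spin": 0, "fingers": 1}]}}

```text
clock: 2.75
eef_pos: [0.5217, 0.2239, 0.2312]
orientation: [3.141, -0.002, 0.054]
ft_force: [0.4, 1.2, -0.6]
width: 0.0856
```

```bash
cat > h.py <<'E'
from rig import r
import cv2,numpy as np
from scipy.spatial.transform import Rotation as Ro
def Tw():
    s=r.get_state(); T=np.eye(4); T[:3,:3]=Ro.from_euler("xyz",s["orientation"]).as_matrix(); T[:3,3]=s["eef_pos"]
    return T@np.array(r.camera_model("wrist")["mount"])
def grab(n,f):
    T=Tw() if n=="wrist" else np.array(r.camera_model(n)["T"])
    p,d=r.capture(n); cv2.imwrite(f"pics/{f}.png",p[:,:,::-1]); 
    return p,d,T
def cloud(n,d,T):
    m=r.camera_model(n); v,u=np.mgrid[:420,:560]
    P=np.stack([(u-m["cx"])/m["fx"]*d,(v-m["cy"])/m["fy"]*d,d],-1)
    return P@T[:3,:3].T+T[:3,3]
def proj(n,T,X):
    m=r.camera_model(n); c=(np.asarray(X)-T[:3,3])@T[:3,:3]
    return np.stack([m["fx"]*c[...,0]/c[...,2]+m["cx"],m["fy"]*c[...,1]/c[...,2]+m["cy"]],-1)
E
python3 - <<'E'
from h import *
p,d,T=grab("wrist","w1"); X=cloud("wrist",d,T); np.savez("pics/w1.npz",p=p,d=d,T=T,X=X)
print(r.get_state()["eef_pos"],r.get_state()["orientation"])
for t in ("tray_handle","tray_pocket","tray_ball_center","rack","cover_edge","other_handle","other_ball_center"):
    for q in r.tip_of(t,"wrist")[:3]: print(t,np.round(q["xyz"],3),round(q["conf"],2))
E
```

```text
[0.51976032 0.23078134 0.23122547] [-3.13724469e+00 -1.24167340e-03  5.74637062e-02]
tray_handle [0.529 0.22  0.05 ] 0.94
tray_handle [0.326 0.112 0.045] 0.83
tray_handle [0.658 0.424 0.046] 0.61
rack [0.606 0.168 0.001] 0.89
cover_edge [0.581 0.164 0.055] 0.79
other_handle [0.538 0.104 0.052] 0.91
other_handle [0.428 0.491 0.015] 0.19
other_ball_center [0.527 0.222 0.049] 0.39
```

View pics/w1.png

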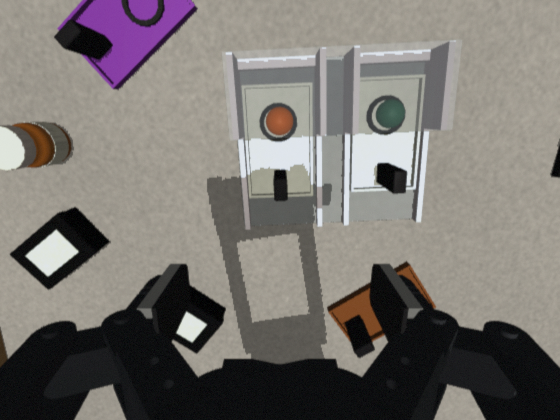

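The wrist view has the orange ball at (280,121) in its pocket and its handle at (281,185). The green handle is at (391,178). I'll fit the handle and rack direction from depth, after the arm has settled.

```bash
python3 - <<'E'
from h import *
p,d,T=grab("wrist","w2"); X=cloud("wrist",d,T); s=r.get_state(); print(s["eef_pos"],s["orientation"])
z=X[...,2]
def rect(m):
    m=m.astype(np.uint8); n,l,st,c=cv2.connectedComponentsWithStats(m)
    for i in range(1,n):
        if st[i,4]>40:
            q=X[l==i]; print(st[i],q.mean(0).round(4),q.min(0).round(4),q.max(0).round(4), cv2.minAreaRect(q[:,:2].astype(np.float32)*1000))
roi=np.zeros(z.shape,bool); roi[30:240,210:470]=1
print("handle tops"); rect(roi&(z>0.063)&(z<0.073)&(p.sum(2)<150))
o=p.astype(int); 
m=roi&(o[...,0]>o[...,2]+60); rect(m)
g=(o[...,1]>o[...,0]+15)&roi; rect(g)
white=roi&(p.min(2)>190); 
for zz in [(0.012,0.016),(0.016,0.022),(0.022,0.04)]:
    print(zz,(white&(z>zz[0])&(z<zz[1])).sum())
# front edge of base plate
np.savez("pics/w2.npz",p=p,d=d,T=T,X=X)
for v in (150,200,215,222,226,230): print(v,[tuple(X[v,u].round(3)) for u in (230,240,250,283,318,330,345,380,420,428)])
E
```

```text
[0.52236012 0.22081018 0.23103832] [ 3.14024067e+00 -1.34633156e-03  5.18591692e-02]
handle tops
[388 170  15  23 293] [0.5388 0.1056 0.0671] [0.5276 0.0979 0.0631] [0.55   0.1119 0.0697] ((538.6895141601562, 105.01116180419922), (21.9693603515625, 13.122928619384766), 6.949121952056885)
[271 178  14  23 288] [0.5243 0.2241 0.0673] [0.513  0.2165 0.0631] [0.5355 0.2307 0.0696] ((524.2448120117188, 223.61439514160156), (22.338865280151367, 13.337522506713867), 2.777430534362793)
[264 108  26  27 555] [0.5907 0.2283 0.0623] [0.5783 0.2157 0.0585] [0.6029 0.2403 0.3732] ((590.6090698242188, 228.05990600585938), (24.361391067504883, 24.398578643798828), 2.81836199760437)
[374 100  28  28 602] [0.6034 0.1218 0.0622] [0.5908 0.1083 0.0586] [0.6159 0.2258 0.3732] ((600.89892578125, 167.14691162109375), (24.972332000732422, 117.86536407470703), 2.987316608428955)
(0.012, 0.016) 27
(0.016, 0.022) 1778
(0.022, 0.04) 0
150 [(np.float64(0.554), np.float64(0.282), np.float64(-0.001)), (np.float64(0.556), np.float64(0.268), np.float64(0.018)), (np.float64(0.556), np.float64(0.257), np.float64(0.01
[... 2674 characters left out ...]
np.float64(0.47), np.float64(0.038), np.float64(0.0)), (np.float64(0.471), np.float64(0.028), np.float64(-0.0))]
230 [(np.float64(0.453), np.float64(0.281), np.float64(0.001)), (np.float64(0.452), np.float64(0.269), np.float64(-0.002)), (np.float64(0.453), np.float64(0.256), np.float64(-0.0)), (np.float64(0.455), np.float64(0.213), np.float64(-0.001)), (np.float64(0.458), np.float64(0.168), np.float64(-0.001)), (np.float64(0.459), np.float64(0.153), np.float64(-0.0)), (np.float64(0.46), np.float64(0.134), np.float64(0.0)), (np.float64(0.462), np.float64(0.088), np.float64(-0.0)), (np.float64(0.465), np.float64(0.037), np.float64(0.0)), (np.float64(0.466), np.float64(0.027), np.float64(0.0))]
```

```bash
python3 -c "
import cv2;a=cv2.imread('pics/w2.png')[30:240,210:470];cv2.imwrite('pics/w2c.png',cv2.resize(a,None,fx=2.8,fy=2.8,interpolation=cv2.INTER_CUBIC))"
```

```text
(no output)
```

View pics/w2c.png

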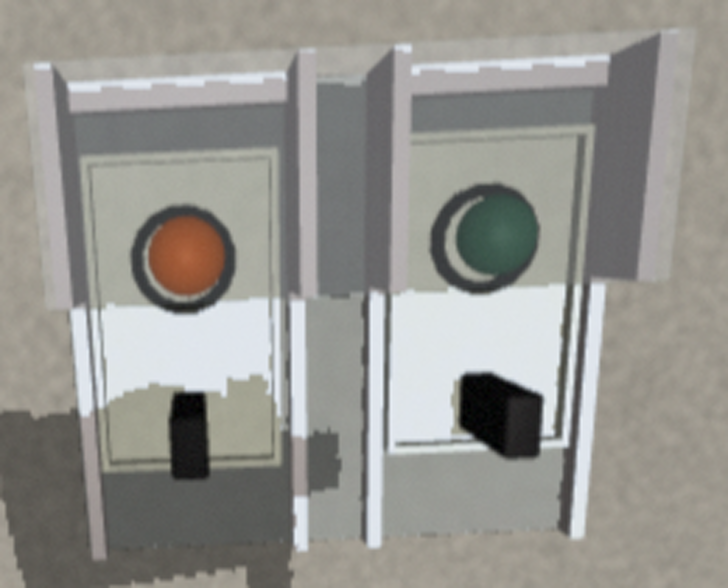

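```bash
python3 - <<'E'
from h import *
f=np.load("pics/w2.npz"); X=f["X"];p=f["p"]; z=X[...,2]
roi=np.zeros(z.shape,bool); roi[30:240,200:480]=1
c=roi&(z>0.055)&(z<0.066)&(X[...,0]>0.56)
q=X[c]; print(len(q), cv2.minAreaRect(q[:,:2].astype(np.float32)*1000))
# cover front edge: per column lowest row
uv=[(u,np.where(c[:,u])[0].max()) for u in range(215,465) if c[:,u].sum()>20]
E=np.array([X[v,u] for u,v in uv]); E=E[(E[:,1]>0.07)&(E[:,1]<0.26)]
k=np.polyfit(E[:,1],E[:,0],1); res=E[:,0]-np.polyval(k,E[:,1]); k=np.polyfit(E[abs(res)<.003,1],E[abs(res)<.003,0],1)
print("edge yaw",np.degrees(np.arctan(-k[0])),"x at y=.168",np.polyval(k,.168),"at .228",np.polyval(k,.228))
# guide tops
g=roi&(z>0.0145)&(z<0.022)&(X[...,0]<0.57)&(X[...,0]>0.475)
n,l,st,_=cv2.connectedComponentsWithStats(g.astype(np.uint8))
for i in range(1,n):
    if st[i,4]>80:
        q=X[l==i]; kk=np.polyfit(q[:,0],q[:,1],1); print(st[i],"yaw",np.degrees(np.arctan(kk[0])),"y at .5242",np.polyval(kk,.5242))
E
```

```text
20757 ((619.9284057617188, 171.76922607421875), (80.29716491699219, 220.4175262451172), 5.781361103057861)
edge yaw 5.758402558063171 x at y=.168 0.580539344410729 at .228 0.5744887736119839
[235 141  36  78 660] yaw 8.004413847101693 y at .5242 0.2629371334052344
[285 142  26  56 221] yaw -8.155995880628414 y at .5242 0.19387484076107403
[313 142   7  81 436] yaw 5.934517605828966 y at .5242 0.1785077014579583
[341 144   6  80 452] yaw 5.904461792778144 y at .5242 0.14650683276905646
[348 144  37  49 256] yaw 26.241759815611537 y at .5242 0.12795221753609626
[403 148  14  42 179] yaw 2.0243295727177317 y at .5242 0.06833762286515005
[413 148  12  75 466] yaw 5.716177226595347 y at .5242 0.05824920334832526
```

```bash
cat >> h.py <<'E'
def to(t,yaw=None):
    s=r.get_state(); R=Ro.from_euler("xyz",s["orientation"]).as_matrix()
    print("pos",s["eef_pos"].round(4),"ori",s["orientation"].round(4),"F",s["ft_force"].round(1),"w",round(s["width"],4),"t",s["clock"])
    print("tool shift",((np.array(t)-s["eef_pos"])@R).round(4))
E
python3 -c "
from h import *
to([.5243,.223,.0323])"
```

```text
pos [0.5224 0.2208 0.231 ] ori [ 3.1402e+00 -1.3000e-03  5.1900e-02] F [ 0.2  0.3 -0.3] w 0.0853 t 3.2
tool shift [ 0.0018 -0.0024  0.1987]
```

Call:
{"api": "move_arm", "payload": {"steps": [{"travel": [0.002, -0.002, 0.02], "spin": -2.8, "fingers": 1}, {"travel": [0, 0, 0.04], "spin": 0, "fingers": 1}, {"travel": [0, 0, 0.04], "spin": 0, "fingers": 1}, {"travel": [0, 0, 0.02], "spin": 0, "fingers": 1}, {"travel": [0, 0, 0], "spin": 0, "fingers": 1}], "force": 60}}

```text
clock: 3.82
eef_pos: [0.5279, 0.2167, 0.1094]
orientation: [3.14, -0.005, 0.092]
ft_force: [-0.1, 0.1, 1.0]
width: 0.0854
```

```bash
python3 - <<'E'
from h import *
p,d,T=grab("wrist","w3")
to([.5243,.223,.0323])
X=cloud("wrist",d,T)
z=X[...,2]
m=((z>0.063)&(z<0.073)&(p.sum(2)<150)&(X[...,0]>.49)&(X[...,0]<.56)&(X[...,1]<.25)&(X[...,1]>.19)).astype(np.uint8)
n,l,st,c=cv2.connectedComponentsWithStats(m)
for i in range(1,n):
    if st[i,4]>60: q=X[l==i]; print(st[i],cv2.minAreaRect(q[:,:2].astype(np.float32)*1000),q.mean(0))
E
```

```text
pos [0.5286 0.2168 0.1105] ori [ 3.1402 -0.0069  0.0922] F [0.5 0.2 0.3] w 0.0853 t 3.875
tool shift [-0.0042 -0.0066  0.0781]
[259 222  21  35 722] ((524.2074584960938, 224.1346893310547), (22.903736114501953, 13.11496639251709), 5.312110900878906) [0.52493425 0.2240723  0.06720003]
```

View pics/w3.png

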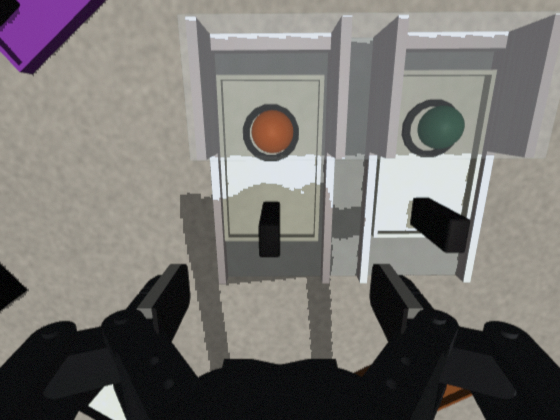

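The handle measures (0.5242, 0.2241) again, with the jaws open on either side. The tool had drifted a few mm, so I correct and descend.

Call:
{"api": "move_arm", "payload": {"steps": [{"travel": [-0.004, -0.007, 0.01], "spin": -0.5, "fingers": 1}, {"travel": [0, 0, 0.015], "spin": 0, "fingers": 1}, {"travel": [0, 0, 0.01], "spin": 0, "fingers": 1}, {"travel": [0, 0, 0], "spin": 0, "fingers": 1}]}}

```text
clock: 4.38
eef_pos: [0.5258, 0.2238, 0.0758]
orientation: [3.141, -0.012, 0.101]
ft_force: [0.4, 0.9, 0.8]
width: 0.0853
```

```bash
python3 -c "
from h import *
to([.5243,.2236,.0323])"
```

```text
pos [0.5258 0.2238 0.0758] ori [ 3.1407 -0.0117  0.1007] F [0.4 0.9 0.8] w 0.0853 t 4.375
tool shift [-0.002  -0.      0.0435]
```

Call:
{"api": "move_arm", "payload": {"steps": [{"travel": [-0.001, 0, 0.015], "spin": 0, "fingers": 1}, {"travel": [-0.001, 0, 0.015], "spin": 0, "fingers": 1}, {"travel": [-0.001, 0, 0.01], "spin": 0, "fingers": 1}, {"travel": [0, 0, 0.003], "spin": 0, "fingers": 1}, {"travel": [0, 0, 0], "spin": 0, "fingers": 1}]}}

```text
clock: 5.0
eef_pos: [0.5231, 0.2235, 0.0294]
orientation: [3.141, -0.011, 0.101]
ft_force: [-0.1, -0.2, 0.4]
width: 0.0857
```

```bash
python3 -c "
from h import *
to([.5243,.2236,.0323])
p,d,T=grab('side','s3')"
```

```text
pos [0.5231 0.2235 0.0294] ori [ 3.1406 -0.0112  0.1009] F [-0.1 -0.2  0.4] w 0.0857 t 5.0
tool shift [ 0.0012  0.     -0.0029]
```

Call:
{"api": "move_arm", "payload": {"steps": [{"travel": [0.001, 0, -0.002], "spin": 0, "fingers": 1}, {"travel": [0, 0, 0], "spin": 0, "fingers": 0}, {"travel": [0, 0, 0], "spin": 0, "fingers": -0.4}, {"travel": [0, 0, 0], "spin": 0, "fingers": -0.6}], "force": 60}}

```text
clock: 5.55
eef_pos: [0.5254, 0.2239, 0.0332]
orientation: [3.141, -0.014, 0.101]
ft_force: [-0.9, 0.4, 0.2]
width: 0.0322
```

```bash
python3 -c "
from h import *
to([.5243,.2236,.0323])
p,d,T=grab('wrist','w4')"
```

```text
pos [0.5254 0.2239 0.0332] ori [ 3.141  -0.0143  0.1009] F [-0.9  0.4  0.2] w 0.0322 t 5.55
tool shift [-0.0011  0.0002  0.0009]
```

View pics/w4.png

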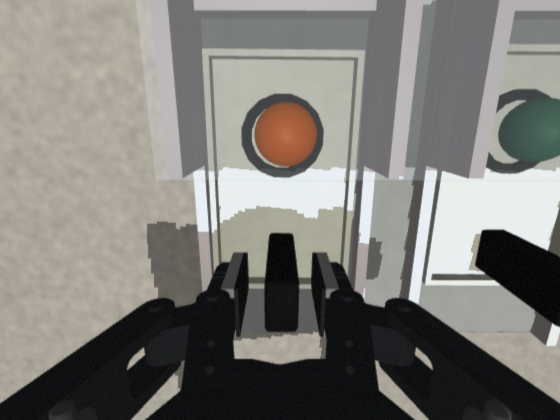

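The fingers straddle the post (281,280) centrally, and the ball is untouched in its pocket. I close fully.

Call:
{"api": "move_arm", "payload": {"steps": [{"travel": [0, 0, 0], "spin": 0, "fingers": -1}, {"travel": [0, 0, 0], "spin": 0, "fingers": -1}, {"travel": [0, 0, 0], "spin": 0, "fingers": -1}, {"travel": [0, 0, 0], "spin": 0, "fingers": -1}], "force": 60}}

```text
clock: 6.1
eef_pos: [0.5254, 0.2239, 0.0333]
orientation: [3.141, -0.014, 0.101]
ft_force: [0.4, -0.8, -0.2]
width: 0.0132
```

```bash
python3 -c "
from h import *
to([.5243-.0696,.2239-.0071,.0323])"
```

```text
pos [0.5254 0.2239 0.0333] ori [ 3.141  -0.0144  0.1008] F [ 0.4 -0.8 -0.2] w 0.0132 t 6.1
tool shift [-0.0711 -0.0001 -0.    ]
```

Call:
{"api": "move_arm", "payload": {"steps": [{"travel": [-0.002, 0, 0], "spin": 0, "fingers": -1}, {"travel": [-0.005, 0, 0], "spin": 0, "fingers": -1}, {"travel": [-0.007, 0, 0], "spin": 0, "fingers": -1}, {"travel": [-0.007, 0, 0], "spin": 0, "fingers": -1}, {"travel": [-0.005, 0, 0], "spin": 0, "fingers": -1}]}}

```text
clock: 6.72
eef_pos: [0.4989, 0.2212, 0.0333]
orientation: [3.141, -0.017, 0.101]
ft_force: [0.6, 0.4, -1.5]
width: 0.0131
```

```bash
python3 -c "
from h import *
to([.5254-.0746,.2239-.0076,.0333])"
```

```text
pos [0.4989 0.2212 0.0333] ori [ 3.1413 -0.0168  0.1006] F [ 0.6  0.4 -1.5] w 0.0131 t 6.725
tool shift [-0.0484  0.0001 -0.0008]
```

Call:
{"api": "move_arm", "payload": {"steps": [{"travel": [-0.007, 0, 0], "spin": 0, "fingers": -1}, {"travel": [-0.009, 0, 0], "spin": 0, "fingers": -1}, {"travel": [-0.01, 0, 0], "spin": 0, "fingers": -1}, {"travel": [-0.009, 0, 0], "spin": 0, "fingers": -1}, {"travel": [-0.006, 0, 0], "spin": 0, "fingers": -1}]}}

```text
clock: 7.35
eef_pos: [0.456, 0.217, 0.0332]
orientation: [3.141, -0.019, 0.101]
ft_force: [1.1, 0.2, 1.3]
width: 0.0129
```

Call:
{"api": "move_arm", "payload": {"steps": [{"travel": [-0.005, 0, 0], "spin": 0, "fingers": -1}, {"travel": [-0.003, 0, 0], "spin": 0, "fingers": -1}, {"travel": [0, 0, 0], "spin": 0, "fingers": -1}]}}

```text
clock: 7.72
eef_pos: [0.447, 0.2161, 0.0331]
orientation: [3.141, -0.019, 0.101]
ft_force: [0.1, -0.6, 3.1]
width: 0.0133
```

```bash
python3 -c "
from h import *
to([.5254-.0746,.2239-.0076,.0333])
p,d,T=grab('wrist','w5')
X=cloud('wrist',d,T);o=p.astype(int)
m=(o[...,0]>o[...,2]+60)&(o[...,0]>1.5*o[...,1])&(X[...,2]>.02)&(X[...,2]<.06); m[:,:200]=0;m[:,400:]=0
q=X[m];print(len(q),np.median(q,0),q[:,2].max())
"
```

```text
pos [0.447  0.2161 0.0331] ori [ 3.1414 -0.0188  0.101 ] F [ 0.1 -0.6  3.1] w 0.0133 t 7.725
tool shift [ 0.0038  0.0002 -0.0001]
3082 [0.51086551 0.22147188 0.03583641] 0.0406778097101686
```

View pics/w5.png

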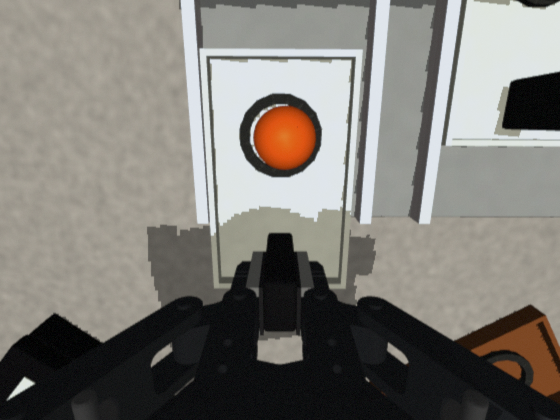

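The tray is drawn straight out. Its far edge is about 23 mm clear of the cover, and the ball is in its pocket at (285,138). I lift gently.

Call:
{"api": "move_arm", "payload": {"steps": [{"travel": [0, 0, -0.003], "spin": 0, "fingers": -1}, {"travel": [0, 0, -0.006], "spin": 0, "fingers": -1}, {"travel": [0, 0, -0.008], "spin": 0, "fingers": -1}, {"travel": [0, 0, -0.008], "spin": 0, "fingers": -1}, {"travel": [0, 0, -0.005], "spin": 0, "fingers": -1}]}}

```text
clock: 8.4
eef_pos: [0.4444, 0.2156, 0.0636]
orientation: [3.141, -0.013, 0.101]
ft_force: [-0.3, 1.1, -2.1]
width: 0.0133
```

```bash
cat >> h.py <<'E'
def ball(f):
    p,d,T=grab('wrist',f); X=cloud('wrist',d,T);o=p.astype(int)
    m=(o[...,0]>o[...,2]+60)&(o[...,0]>1.5*o[...,1]); m[:,:200]=0;m[:,400:]=0;m[:60]=0;m[220:]=0
    q=X[m]; q=q[abs(q[:,2]-np.median(q[:,2]))<.02]
    # sphere fit, r=15mm
    from scipy.optimize import least_squares
    c=least_squares(lambda c:np.linalg.norm(q-c,axis=1)-.015,q.mean(0)-[0,0,.01],loss="soft_l1",f_scale=.001).x
    # tray floor plane: white pixels
    y0,x0=np.where(m)[0].mean(),np.where(m)[1].mean()
    w=(p.min(2)>150)&(abs(X[...,2]-(c[2]-.015))<.012); w[:40]=0;w[230:]=0;w[:,:190]=0;w[:,380:]=0
    P=X[w]; A=np.c_[P[:,:2]-c[:2],np.ones(len(P))]; k=np.linalg.lstsq(A,P[:,2],rcond=None)[0]
    for _ in range(4):
        rr=P[:,2]-A@k; g=abs(rr)<.004; k=np.linalg.lstsq(A[g],P[g,2],rcond=None)[0]
    print("ball",c.round(4),"px",x0.round(),y0.round(),"floor tilt",k[:2].round(4),"ball over floor",(c[2]-k[2]).round(4))
E
python3 -c "
from h import *
to([.447,.216,.138]); ball('w6')
"
```

```text
pos [0.4444 0.2156 0.0636] ori [ 3.1408 -0.013   0.1008] F [-0.3  1.1 -2.1] w 0.0133 t 8.4
tool shift [ 0.0036 -0.0001 -0.0744]
ball [0.5073 0.2208 0.0546] px 285.0 137.0 floor tilt [-0.002  -0.0011] ball over floor 0.0148
```

View pics/w6.png

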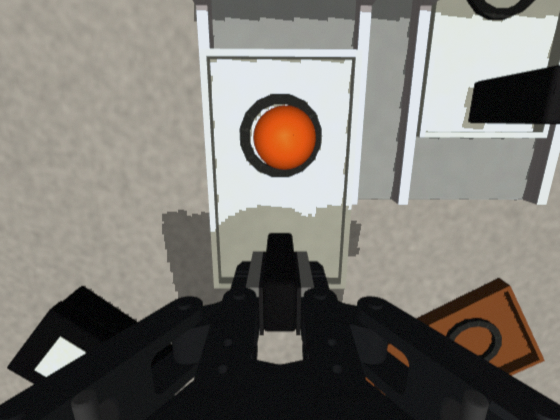

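Call:
{"api": "move_arm", "payload": {"steps": [{"travel": [0, 0, -0.006], "spin": 0, "fingers": -1}, {"travel": [0, 0, -0.009], "spin": 0, "fingers": -1}, {"travel": [0, 0, -0.012], "spin": 0, "fingers": -1}, {"travel": [0, 0, -0.012], "spin": 0, "fingers": -1}, {"travel": [0, 0, -0.012], "spin": 0, "fingers": -1}]}}

```text
clock: 9.07
eef_pos: [0.4435, 0.2156, 0.1182]
orientation: [3.141, -0.013, 0.101]
ft_force: [-0.8, -0.0, -1.8]
width: 0.0129
```

Call:
{"api": "move_arm", "payload": {"steps": [{"travel": [0, 0, -0.01], "spin": 0, "fingers": -1}, {"travel": [0, 0, -0.007], "spin": 0, "fingers": -1}, {"travel": [0, 0, -0.004], "spin": 0, "fingers": -1}, {"travel": [0, 0, 0], "spin": 0, "fingers": -1}]}}

```text
clock: 9.57
eef_pos: [0.4438, 0.2157, 0.1419]
orientation: [3.141, -0.015, 0.101]
ft_force: [-0.1, 0.3, -1.7]
width: 0.0133
```

```bash
python3 - <<'E'
from h import *
ball('w7')
for n in("scene","side"):
    p,d,T=grab(n,n+"7"); X=cloud(n,d,T)
    # white disc fit: bright pixels near stand
    w=(p.min(2)>170)&(abs(X[...,0]-.625)<.05)&(abs(X[...,1]+.188)<.05)&(abs(X[...,2]-.012)<.012)
    q=X[w]; (cx,cy),rad=cv2.minEnclosingCircle(q[:,:2].astype(np.float32)); print(n,"disc",len(q),q.mean(0).round(4),cx,cy,rad)
    b=(abs(X[...,0]-.66)<.17)&(abs(X[...,1]+.188)<.16)&(abs(X[...,2]-.012)<.006)
    q=X[b]; print("board",cv2.minAreaRect(q[:,:2].astype(np.float32)*1000))
    c=(abs(X[...,0]-.75)<.1)&(abs(X[...,1]+.188)<.1)&(abs(X[...,2]-.171)<.006)
    q=X[c]; print("cam top",len(q),q.mean(0) if len(q) else 0, cv2.minAreaRect(q[:,:2].astype(np.float32)*1000) if len(q) else 0)
    for t in("shot","stand"):
        for q in r.tip_of(t,n)[:2]: print(t,np.round(q["xyz"],3),q["conf"])
to([.5,-.18,.139])
E
```

```text
ball [0.5066 0.2209 0.133 ] px 285.0 137.0 floor tilt [ 0.0012 -0.0006] ball over floor 0.0148
scene disc 162 [ 0.6264 -0.1881  0.012 ] 0.6258485913276672 -0.18847815692424774 0.029952676966786385
board ((664.4246826171875, -193.45474243164062), (329.0506286621094, 308.7980041503906), 0.41928714513778687)
cam top 73 [ 0.77790217 -0.18278608  0.17031495] ((777.2211303710938, -181.1948699951172), (31.981853485107422, 30.45795440673828), 88.88392639160156)
shot [ 0.625 -0.188  0.128] 0.57
stand [ 0.625 -0.185  0.001] 0.95
side disc 0 [nan nan nan] 0.0 0.0 0.0
board ((665.5634765625, -170.63290405273438), (273.2887268066406, 290.75897216796875), 14.06003475189209)
cam top 139 [ 0.77586925 -0.18585588  0.17091557] ((777.3270263671875, -184.9930877685547), (29.86035919189453, 32.62044906616211), 0.851566731929779)
shot [ 0.626 -0.189  0.135] 0.56
stand [ 0.624 -0.19   0.   ] 0.69
pos [0.4436 0.2156 0.1414] ori [ 3.141  -0.0143  0.1008] F [-0.5  0.4 -1.3] w 0.0135 t 9.925
tool shift [0.0163 0.3993 0.0029]<stdin>:7: RuntimeWarning: Mean of empty slice.
  ret = um.true_divide(
```

View pics/side7.png

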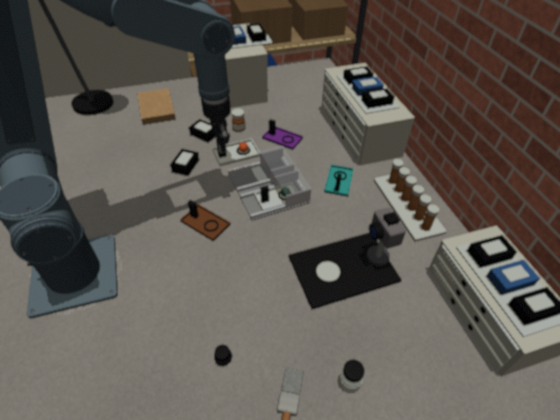

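The disc centre is at (0.626, −0.188), so the shot point is about (0.6255, −0.188, 0.130). The ball sits at (0.507, 0.221, 0.133) on a level tray. That means carrying it about +0.077 m in tool x and +0.419 m in tool y, with gentle ramps.

Call:
{"api": "move_arm", "payload": {"steps": [{"travel": [0.001, 0.004, 0], "spin": 0, "fingers": -1}, {"travel": [0.0015, 0.008, 0], "spin": 0, "fingers": -1}, {"travel": [0.002, 0.011, 0], "spin": 0, "fingers": -1}, {"travel": [0.0025, 0.014, 0], "spin": 0, "fingers": -1}, {"travel": [0.003, 0.017, 0], "spin": 0, "fingers": -1}]}}

```text
clock: 10.55
eef_pos: [0.4597, 0.1598, 0.1414]
orientation: [3.14, -0.014, 0.102]
ft_force: [0.1, -0.5, -1.7]
width: 0.0131
```

Call:
{"api": "move_arm", "payload": {"steps": [{"travel": [0.0035, 0.019, 0], "spin": 0, "fingers": -1}, {"travel": [0.0035, 0.019, 0], "spin": 0, "fingers": -1}, {"travel": [0.0035, 0.019, 0], "spin": 0, "fingers": -1}, {"travel": [0.0035, 0.019, 0], "spin": 0, "fingers": -1}, {"travel": [0.0035, 0.019, 0], "spin": 0, "fingers": -1}]}}

```text
clock: 11.18
eef_pos: [0.4882, 0.0592, 0.142]
orientation: [3.139, -0.015, 0.1]
ft_force: [0.7, 1.0, -1.8]
width: 0.013
```

```bash
python3 - <<'E'
from h import *
to([.5625,-.1932,.139])
E
```

```text
pos [0.4882 0.0592 0.142 ] ori [ 3.1394 -0.0147  0.0998] F [ 0.7  1.  -1.8] w 0.013 t 11.175
tool shift [0.0487 0.2585 0.0043]
```

Call:
{"api": "move_arm", "payload": {"steps": [{"travel": [0.0037, 0.02, 0], "spin": 0, "fingers": -1}, {"travel": [0.0037, 0.02, 0], "spin": 0, "fingers": -1}, {"travel": [0.0037, 0.02, 0], "spin": 0, "fingers": -1}, {"travel": [0.0037, 0.02, 0], "spin": 0, "fingers": -1}, {"travel": [0.0037, 0.02, 0], "spin": 0, "fingers": -1}]}}

```text
clock: 11.8
eef_pos: [0.517, -0.0473, 0.1429]
orientation: [3.138, -0.015, 0.096]
ft_force: [0.9, 0.3, -1.1]
width: 0.0133
```

Call:
{"api": "move_arm", "payload": {"steps": [{"travel": [0.0037, 0.019, 0.001], "spin": 0, "fingers": -1}, {"travel": [0.0037, 0.018, 0], "spin": 0, "fingers": -1}, {"travel": [0.0035, 0.016, 0], "spin": 0, "fingers": -1}, {"travel": [0.003, 0.014, 0], "spin": 0, "fingers": -1}, {"travel": [0.0025, 0.012, 0], "spin": 0, "fingers": -1}]}}

```text
clock: 12.42
eef_pos: [0.5419, -0.131, 0.1422]
orientation: [3.138, -0.015, 0.094]
ft_force: [0.1, 0.1, -1.5]
width: 0.0133
```

```bash
python3 - <<'E'
from h import *
to([.5625,-.1932,.139])
E
```

```text
pos [ 0.5419 -0.131   0.1422] ori [ 3.1382 -0.015   0.0941] F [ 0.1  0.1 -1.5] w 0.0133 t 12.425
tool shift [0.0147 0.0638 0.0036]
```

Call:
{"api": "move_arm", "payload": {"steps": [{"travel": [0.003, 0.013, 0.001], "spin": 0, "fingers": -1}, {"travel": [0.003, 0.012, 0.001], "spin": 0, "fingers": -1}, {"travel": [0.003, 0.011, 0.001], "spin": 0, "fingers": -1}, {"travel": [0.002, 0.009, 0], "spin": 0, "fingers": -1}, {"travel": [0.001, 0.006, 0], "spin": 0, "fingers": -1}]}}

```text
clock: 13.05
eef_pos: [0.5599, -0.1839, 0.1391]
orientation: [3.139, -0.015, 0.095]
ft_force: [-0.3, -0.7, -0.7]
width: 0.0137
```

Call:
{"api": "move_arm", "payload": {"steps": [{"travel": [0.001, 0.003, 0], "spin": 0, "fingers": -1}, {"travel": [0, 0, 0], "spin": 0, "fingers": -1}, {"travel": [0, 0, 0], "spin": 0, "fingers": -1}]}}

```text
clock: 13.42
eef_pos: [0.5612, -0.1868, 0.1391]
orientation: [3.139, -0.014, 0.095]
ft_force: [0.3, 0.3, -0.4]
width: 0.013
```

```bash
python3 - <<'E'
from h import *
ball('w8'); to([.5625,-.1932,.139])
for n in("scene","side"):
    p,d,T=grab(n,n+"8"); X=cloud(n,d,T); o=p.astype(int)
    m=(o[...,0]>o[...,2]+60)&(o[...,0]>1.5*o[...,1])&(abs(X[...,2]-.13)<.05)&(abs(X[...,0]-.6)<.15)&(abs(X[...,1]+.18)<.15)
    q=X[m]; print(n,len(q),q.mean(0).round(4) if len(q) else 0)
    for q in r.tip_of("tray_ball_center",n)[:2]+r.tip_of("shot",n)[:1]: print(np.round(q["xyz"],3),q["conf"])
E
```

```text
ball [ 0.623  -0.1796  0.1301] px 279.0 139.0 floor tilt [ 0.0001 -0.0029] ball over floor 0.0148
pos [ 0.5612 -0.1868  0.1391] ori [ 3.139  -0.0144  0.0947] F [-0.1  0.1 -2.1] w 0.0132 t 13.475
tool shift [0.0007 0.0065 0.0001]
scene 45 [ 0.6279 -0.1752  0.1388]
[ 0.625 -0.184  0.114] 0.69
[ 0.625 -0.179  0.132] 0.57
[ 0.625 -0.189  0.13 ] 0.95
side 82 [ 0.6229 -0.186   0.1403]
[ 0.627 -0.18   0.13 ] 0.44
[ 0.628 -0.191  0.133] 0.76
```

View pics/w8.png

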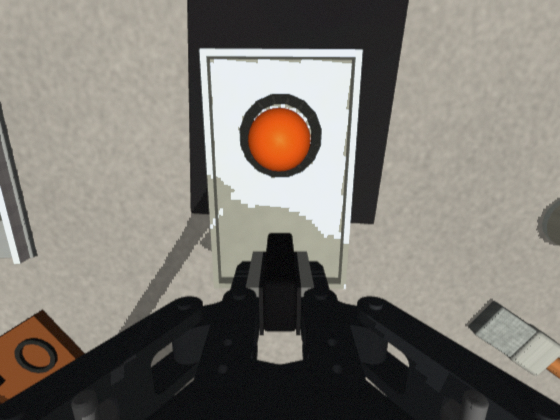

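View pics/side8.png

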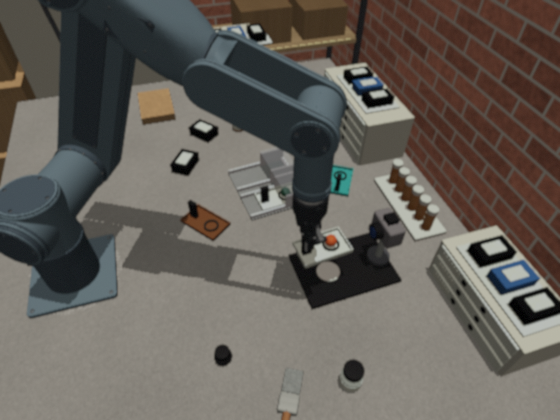

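The ball is in its pocket at (279,139), the tray is level, and it is about 8 mm short in y. A last gentle correction, then wait until it is still.

Call:
{"api": "move_arm", "payload": {"steps": [{"travel": [0.001, 0.003, 0], "spin": 0, "fingers": -1}, {"travel": [0.001, 0.003, 0], "spin": 0, "fingers": -1}, {"travel": [0, 0.002, 0], "spin": 0, "fingers": -1}, {"travel": [0, 0, 0], "spin": 0, "fingers": -1}, {"travel": [0, 0, 0], "spin": 0, "fingers": -1}]}}

```text
clock: 14.4
eef_pos: [0.5642, -0.1955, 0.1391]
orientation: [3.139, -0.015, 0.094]
ft_force: [0.2, -0.2, -1.7]
width: 0.0133
```

Call:
{"api": "move_arm", "payload": {"steps": [{"travel": [0, 0, 0], "spin": 0, "fingers": -1}, {"travel": [0, 0, 0], "spin": 0, "fingers": -1}, {"travel": [0, 0, 0], "spin": 0, "fingers": -1}]}}

```text
clock: 14.78
eef_pos: [0.5642, -0.1953, 0.1391]
orientation: [3.139, -0.015, 0.094]
ft_force: [0.1, -0.2, -1.7]
width: 0.0134
```

```bash
python3 - <<'E'
from h import *
ball('w9'); to([.5625,-.1932,.139]); ball('w10'); ball('w11'); to([.5625,-.1932,.139]); print(abs(r.get_state()["qd"]).max())
E
```

```text
ball [ 0.6257 -0.1875  0.1302] px 277.0 140.0 floor tilt [ 0.0007 -0.0028] ball over floor 0.0148
pos [ 0.5642 -0.1953  0.1391] ori [ 3.139  -0.0145  0.0945] F [ 0.1  0.2 -2.2] w 0.0131 t 14.825
tool shift [-0.0015 -0.0023  0.0001]
ball [ 0.6257 -0.1875  0.1301] px 277.0 140.0 floor tilt [ 0.0002 -0.0023] ball over floor 0.0148
ball [ 0.6257 -0.1876  0.1301] px 277.0 140.0 floor tilt [ 0.0005 -0.003 ] ball over floor 0.0148
pos [ 0.5642 -0.1954  0.1391] ori [ 3.1389 -0.0145  0.0944] F [-1.   0.4 -1.8] w 0.0132 t 14.925
tool shift [-0.0015 -0.0023  0.0001]
0.0024038554895772254
```

View pics/w11.png

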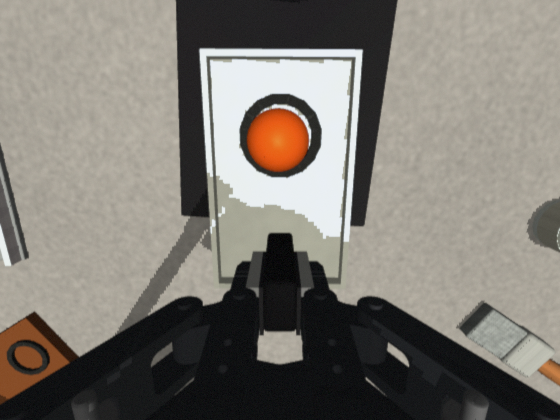

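The ball is at (0.6257, −0.1876, 0.130) against a shot point of (0.6255, −0.188, 0.130). It is still and level in its pocket at (277,140).

```bash
python3 -c "
from rig import r
print(r.finish_job())"
```

```text
the job is handed in; nothing more can be done
None
```

I drew the white tray with the orange ball straight out by its handle, about 78 mm. I then lifted it, carried it level to the photo stand, and handed the job in at about 15 s while still gripping it; no verdict was reported.

**Ball position:** just before handing in, the wrist-camera fit put the ball at (0.6257, −0.1876, 0.1301) m. The shot point estimated from the disc is about (0.6255, −0.188, 0.130) m, so they agree within about 1 mm, with the calibration good to about 2 mm.

**Stillness and level:** the tray floor was tilted about 0.003 rad and joint speeds were about 0.002 rad/s. The ball was in its pocket, a few mm off the middle but within its normal play. The fingers held the handle at 13 mm opening with 60 N grip.

**Checks that disagreed:**
- **Camera estimates:** at the stop before the last 8 mm correction, the network and depth estimates from the scene and side cameras differed from the wrist fit by up to about 16 mm in height and 7 mm sideways. I did not repeat the scene and side views after that correction.
- **Tool drift:** the tool pitch drifted about 0.015 rad, mostly before the grasp, with no visible effect on the tray's level.
- **Other objects:** I saw no contact with the green-ball tray, the bystanders or the look-alikes in the pictures, but I did not measure their positions afterwards.

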